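Pass the measured connecting rod through the flap of the drop box

TASK

The longer of the two connecting rods has been measured: with the fingertips push it along its lane, through the gravity flap ahead of it, until it has dropped to the floor of the drop box, then draw the fingers back out so that the flap swings shut. Do not lift or carry the rod, leave the shorter rod where it lies with its own flap shut, and do not disturb the other things on the bench.

Things in the scene. Friction and masses are not known exactly. Their poses are not given: they have to be found in the camera images.
- chute: Fixed steel and grey sheet-metal drop box, 148 mm wide (y), 400 long, mouth towards the robot. Origin on the bench under the closed flaps, mid-width; x along the lanes into the box, y left, z up. Solid deck from x -195 to -12 mm, top 45 mm up, with two lanes, centre lines y = +35.5 (left) and -35.5 mm (right), each 65 mm wide between rails 6 mm thick, 15 mm high over the deck.
- step (a point): Mid-width point on the deck's end, 12 mm in front of the flaps' plane and 45 mm above the bench (axes as the drop box). Here the deck drops 40 mm to the box floor, which runs on below the flaps. A rod must be pushed until its rear end is past this step; then it falls and lies below the flap's lower edge.
- hinge_bar (a point): Middle of the underside of the fixed hinge bar that crosses both lanes: 95 mm above the bench (50 mm over the deck), 6 mm thick along x, centred on the flaps' plane, so its front face is 9 mm beyond the step; top at 105 mm; a fixed clear cover, top at 108 mm, lies behind it. Upright fingers can go as far as the bar; tilted 10 degrees or more, tips leading, they pass below it.
- box_floor (a point): Middle of the box floor, 5 mm above the bench; the floor runs 213 mm along x from the step to the clear back wall, and a wall parts the two lanes' sides.
- flap_left (a joint): Angle of the left lane's steel flap (60 wide, 47 high, 3 mm thick, 80 g), hung by its upper edge on the hinge bar, lower edge 3 mm over the deck. 0 = hanging shut, grows to 1.45 rad as it is pushed into the box, away from the robot; it cannot swing the other way. Only its weight, lightly damped, shuts it, in about a second; a rod pushed against it opens it with about 1 N.
- flap_right (a joint): The same for the right lane's flap.
- long_rod_mid (a point): Centre (half-way along and up) of the longer bare-steel connecting rod: 130 mm long, 20 high, about 0.3 kg, lying flat on the deck in the left or right lane. Its x axis runs along it from the big eye (50 mm across, rear, nearer the robot, end 65 mm behind the centre) to the small eye (30 mm across, towards the flap, end 65 mm ahead). Its centre is 10 mm above what it lies on.
- short_rod_mid (a point): Centre of the shorter connecting rod in the other lane: same form, 92 mm long, 20 mm high, big eye 42 mm, small eye 26 mm. To be left where it is.
- standard_a: blue plastic box 50 x 38 x 22 mm holding a roughness standard, left of the drop box; origin under its middle
- standard_b: a second blue plastic box like it, 50 x 38 x 22 mm; origin under its middle
- vee_block: dark steel vee block 60 x 45 x 36 mm, right of the drop box; origin under its middle
- bushing: short brass tube, 44 mm across, 28 mm high, standing on the clear cover of the drop box; origin under its middle
- pen: white and black pen 135 mm long lying on the bench at the left; origin under its middle
- screwdriver: screwdriver lying on the bench at the right; origin under it
- long_rod: The longer rod itself; the same axes as long_rod_mid, origin on its underside, 10 mm below that point.
There are look-alikes about, which are no part of the job. What is shaped like the long_rod but brown or orange is not meant.

How it is judged:
On the way, in this order (a step that is already met when the one before it is completed fails the run):
1. the long rod, still on the deck, has pushed its flap open (z of long_rod_mid in the frame of chute above 0.04 m and x of long_rod_mid in the frame of chute above -0.06 m and ((y of long_rod_mid in the frame of chute above 0 m and value of joint flap_left above 0.4 rad) or (y of long_rod_mid in the frame of chute below 0 m and value of joint flap_right above 0.4 rad))), for 0.1 s.
2. the long rod has dropped to the floor of the box (z of long_rod_mid in the frame of chute below 0.022 m and x of long_rod_mid in the frame of chute between 0.045 and 0.15 m), for 0.2 s.
At the end, for the whole second after the job is handed in: the long rod lies flat (within 0.12 rad) and at rest on the floor of the drop box (its centre less than 22 mm above the bench level and 45 to 150 mm behind the flaps), both flaps hang shut (below 0.08 rad), and the short rod is still in its lane, moved less than 12 mm (all of step 2 and angle between long_rod_mid's own z axis and vertical below 0.12 rad and linear speed of long_rod below 0.02 m/s and value of joint each of flap_left, flap_right below 0.08 rad and z of short_rod_mid in the frame of chute above 0.05 m and distance of short_rod_mid from where it was at the start of the episode below 0.012 m); the robot touches nothing.
It fails at once if the long rod is lifted or carried (its centre more than 75 mm above the bench; it lies at 55 on the deck) (height (world z) of long_rod_mid above 0.075 m).
It fails at once if the short rod is moved by more than 12 mm (distance of short_rod_mid from where it was at the start of the episode above 0.012 m).
It fails at once if the other lane's flap is opened (beyond 0.2 rad) ((y of long_rod_mid in the frame of chute above 0 m and value of joint flap_right above 0.2 rad) or (y of long_rod_mid in the frame of chute below 0 m and value of joint flap_left above 0.2 rad)).
It fails at once if something else on the bench is moved by more than 30 mm (distance of any of standard_a, standard_b, vee_block, bushing, pen, screwdriver from where it was at the start of the episode above 0.03 m).
It also fails if it takes over 38 s, if anything falls off the work surface, if the arm or the gripper's body presses on something with over 40 N, if the wrist force passes 120 N, or if a joint passes its speed limit or range.

ROBOT

A 6-joint arm with a two-finger parallel gripper is mounted at the origin on the work surface. World frame = base frame: x ahead of the robot, y to its left, z up, the work surface at z = 0. Lengths are in m, angles in rad, forces in N, time in s.
With the tool pointing down it reaches from about 0.25 to 0.775 m from the base axis. Payload 8.9 kg.
Tool frame: the origin (TCP) lies midway between the tips of the shut fingers; the grasp point (between the pads) lies bot.tcp_to_grasp behind it (bot.tcp_to_grasp is the distance from the TCP to the grasp point, in m); z points along the fingers, y is the line along which they close (so a half turn about z gives the same grasp; the last joint's range is limited). The gripper opens to 85 mm and grips with 20 to 120 N. Pads are 22 mm wide; open, the fingers measure 114 mm over their backs; the gripper's body (76 mm by 85 mm) begins 54 mm behind the grasp point. The pads swing forward as they close: fully open they stand 13 mm farther back than shut.
Start: joints at [-1.303, 0.291, -0.153, 1.127, 0, 1.431], TCP at [0.208, -0.482, 0.198] pointing down, gripper open.
Joint ranges: [-2.52, 2.52], [-0.91, 1.74], [-1.3, 1.37], [-1.96, 2.02], [-1.52, 1.47], [-3.14, 3.14]. Speed limits (rad/s): [2.22, 2.22, 2.79, 3.14, 3.14, 3.14].

INTERFACE

Orientations are given as a unit quaternion [w, x, y, z].
In Python, from cell import bot, hand, kin, status, imaging, job gives the robot as it stands. Calls block until the motion is done:
- bot.move_ptp(position, orientation): joint-space move of the TCP to a pose.
- bot.servo_line(position, orientation=None, max_speed=0.15): straight line of the TCP; orientation=None keeps the orientation; max_speed is the mean speed in m/s.
- bot.goto_joints(angles): joint-space move.
- hand.move_gripper(opening): finger opening in m; the grip force is fixed at half the most; returns when the fingers have stopped.
- bot.sleep(seconds).
- kin.solve_ik(position, orientation): joint angles nearest the present ones, or None.
- status.state(): the state.
- imaging.get_image(name): name is "side" or "top"; returns a dict with "color" (480x640x3 uint8, red, green, blue), "fov_y" (degrees; the focal length in pixels is half the picture's height over the tangent of half this angle, whatever the lens; pixels are square), "cx", "cy" (the principal point, pixels), "dist" ([k1, k2, p1, p2, k3] as OpenCV has them; the pictures are not rectified), "xyz" and "orientation" of the camera in the world. Camera axes: x right, y up, looking along -z (the intrinsics and any distortion apply to the point x, -y, -z); pixel columns grow to the right and rows downward; lengths in m; the calibration is good to about 2 mm. A picture is of the moment at which its call begins. There is no depth.
A pose or a line that the arm cannot do raises bot.MotionError and nothing moves.
- job.hand_in(): hands the job in; it is judged then, once.
The state is a dict: "time": time; "joint_pos": joint angles; "dq": joint speeds; "joint_torque": joint torques, N m; "position": TCP position; "tcp_rot": TCP orientation; "force": force on the tool from outside, world axes, zero at the start; "torque": the same for the moment, N m; "width": finger opening in m; "grasp_force": force on a finger pad.
Only numpy, scipy, OpenCV 4.12 (cv2) and the standard library are available. Lean on these libraries where they do the work, as an engineer would, in place of code of your own. Each camera call takes 0.05 s, during which the arm holds its last target. There are 200 camera calls.

## Working session

There is one attempt and no reset: what is moved stays moved. The work goes in short steps, each a Python script; the robot and the scene stay as the last script left them, time stands still between calls to the robot, and variables do not carry over. Pictures are saved under pics/ and viewed, at most 10 in all, crops included, and the job is handed in when it is done.

```bash
mkdir -p pics
python3 - <<'E'
from cell import bot,hand,kin,status,imaging
import cv2
for n in("top","side"):
    d=imaging.get_image(n); cv2.imwrite(f"pics/{n}0.png",d["color"][:,:,::-1])
    print({k:v for k,v in d.items() if k!="color"})
s=status.state();print(s["time"],s["tcp_rot"],s["position"],s["width"],bot.tcp_to_grasp)
E
```

```text
{'fov_y': 44.406163788524616, 'cx': 318.14758191402825, 'cy': 239.4257678189389, 'dist': array([-0.14319023,  0.        ,  0.        ,  0.        ,  0.        ]), 'xyz': array([0.27786888, 0.00399457, 1.703702  ]), 'orientation': array([ 0.70591635,  0.07465717, -0.0768464 , -0.70014502])}
{'fov_y': 43.10206517338638, 'cx': 307.19681305362394, 'cy': 235.29985959771108, 'dist': array([-0.18690636,  0.        ,  0.        ,  0.        ,  0.        ]), 'xyz': array([0.18715273, 0.93137716, 1.18698325]), 'orientation': array([-0.20164949, -0.08058509,  0.36225178,  0.90643101])}
0.1 [-5.65650032e-04  9.79386315e-01  2.01995357e-01 -2.96738679e-05] [ 0.207632   -0.48174851  0.19719576] 0.08509708029062488 0.0187
```

View pics/top0.png

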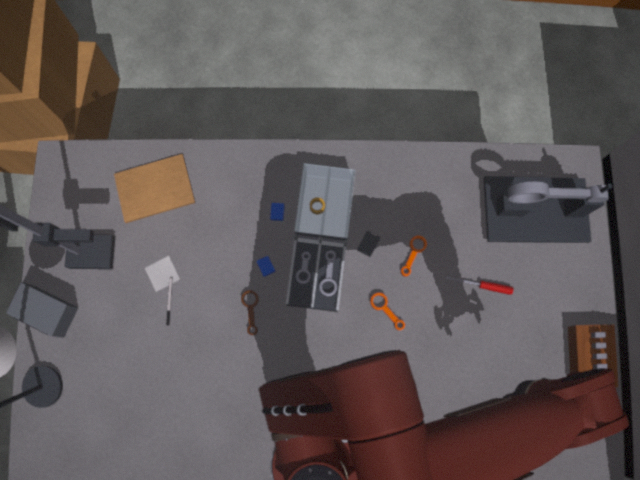

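View pics/side0.png

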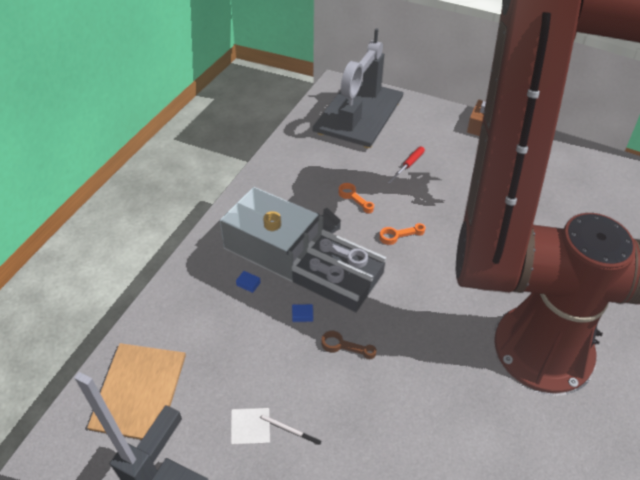

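Candidates: the steel rods in the left lane (top ~(304,266)) and the right lane (~(329,275)). The orange rods (412,255), (387,310) and the brown one (250,311) are excluded. The right one looks longer, so I'll confirm it in an enlarged crop.

Run:
```python
import cv2
a=cv2.imread("pics/top0.png")[230:315,280:355]
a=cv2.resize(a,None,fx=7,fy=7,interpolation=cv2.INTER_CUBIC)
for i in range(0,75,10): cv2.putText(a,str(280+i),(i*7,8),0,.33,(0,255,255));cv2.line(a,(i*7,0),(i*7,594),(0,120,120),1)
for i in range(0,85,10): cv2.putText(a,str(230+i),(0,i*7+4),0,.33,(0,255,255));cv2.line(a,(0,i*7),(525,i*7),(0,120,120),1)
cv2.imwrite("pics/c1.png",a); print(a.shape)
b=cv2.imread("pics/side0.png")[180:315,215:395]
cv2.imwrite("pics/c2.png",cv2.resize(b,None,fx=4.4,fy=4.4,interpolation=cv2.INTER_CUBIC))
```

```text
(595, 525, 3)
```

View pics/c1.png

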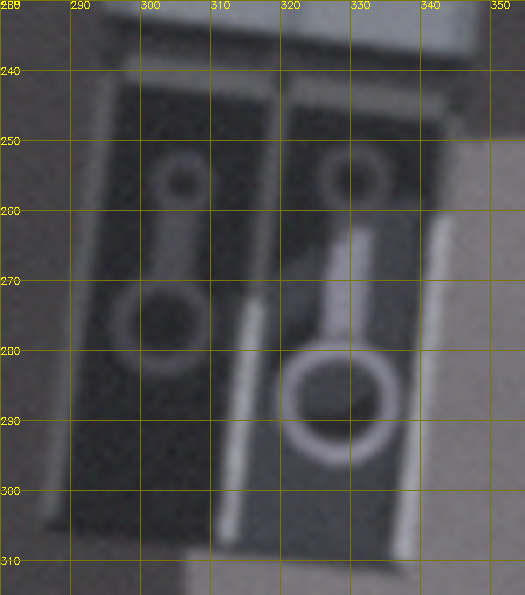

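View pics/c2.png

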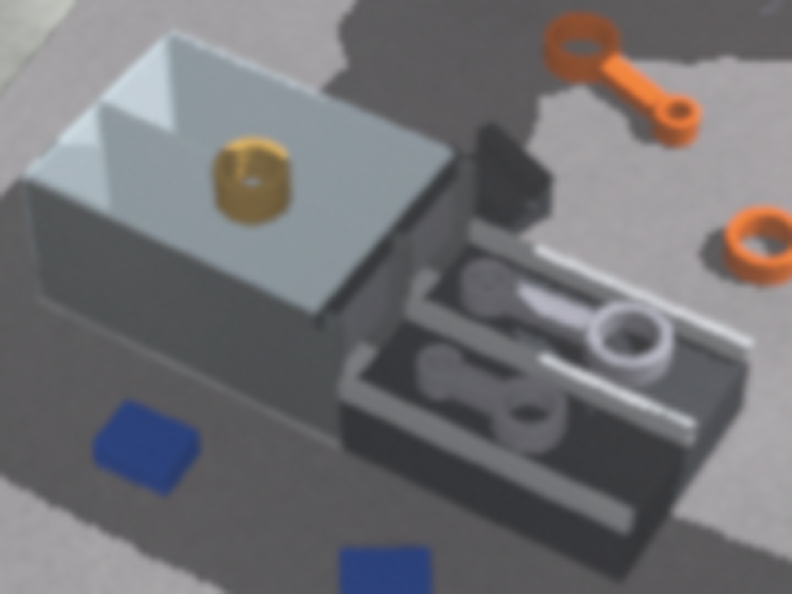

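The crop confirms it. The right-lane steel rod spans rows 250–296 (46 px) and the left-lane rod rows 251–283 (32 px), so the right one is the long rod. Next I'll fit the chute pose from the rail ends and cover corners in both views.

```bash
cat > h.py <<'E'
import numpy as np,cv2
from scipy.spatial.transform import Rotation as R
def proj(d,P):
    q=d["orientation"];Rm=R.from_quat([q[1],q[2],q[3],q[0]]).as_matrix()
    F=np.diag([1,-1,-1.])@Rm.T
    f=240/np.tan(np.radians(d["fov_y"]/2));K=np.array([[f,0,d["cx"]],[0,f,d["cy"]],[0,0,1]])
    return cv2.projectPoints(np.asarray(P,float).reshape(-1,1,3),cv2.Rodrigues(F)[0],-F@d["xyz"],K,np.asarray(d["dist"]))[0].reshape(-1,2)
def ray(d,uv,z):
    from scipy.optimize import least_squares
    return least_squares(lambda p:(proj(d,[[p[0],p[1],z]])[0]-uv),[.5,0]).x
def c2w(c,P):
    P=np.asarray(P,float).reshape(-1,3);k,s=np.cos(c[2]),np.sin(c[2])
    return np.c_[c[0]+k*P[:,0]-s*P[:,1],c[1]+s*P[:,0]+k*P[:,1],P[:,2]]
def w2c(c,p):
    k,s=np.cos(c[2]),np.sin(c[2]);d=np.asarray(p[:2])-c[:2];return np.array([k*d[0]+s*d[1],-s*d[0]+k*d[1]])
E
python3 - <<'E'
from h import *
from scipy.optimize import least_squares
from cell import imaging
T=imaging.get_image("top");S=imaging.get_image("side")
c1=lambda u,v:[(u+.5)/7-.5+280,(v+.5)/7-.5+230]
c2=lambda u,v:[(u+.5)/4.4-.5+215,(v+.5)/4.4-.5+180]
tP=[[-.195,.071,.06],[-.195,0,.06],[-.195,-.071,.06],[.205,.074,.108],[.205,-.074,.108]]
tu=np.array([c1(51,518),c1(229,543),c1(403,560),[303.5,163.5],[354.5,168]])
sP=[[.205,-.074,.108],[.205,.074,.108],[-.195,-.071,.06],[-.195,0,.06],[-.195,.071,.06],[.205,.074,0],[-.195,.074,0]]
su=np.array([c2(172,33),c2(22,178),c2(750,346),c2(691,435),c2(630,525),c2(40,298),c2(620,578)])
rt=lambda c:(proj(T,c2w(c,tP))-tu)
rs=lambda c:(proj(S,c2w(c,sP))-su)
for n,f in(("top",rt),("side",rs),("both",lambda c:np.r_[rt(c),rs(c)])):
    r=least_squares(lambda c:f(c).ravel(),[.6,0,0],loss="soft_l1");print(n,r.x.round(4));print(f(r.x).round(1).tolist())
c=r.x;np.save("c.npy",c)
for n,d,uv,z in(("L big",T,c1(339,402),.065),("L small",T,c1(353,180),.065),("S big",T,c1(161,325),.065),("S small",T,c1(182,182),.065),("L big s",S,c2(630,334),.065),("L small s",S,c2(487,282),.065)):
    p=ray(d,uv,z);print(n,p.round(4),w2c(c,p).round(4))
E
```

```text
top [ 0.6375 -0.006  -0.1106]
[[0.1, 0.1], [-0.1, -0.5], [0.2, 0.1], [-0.3, -0.4], [0.1, 0.9]]
side [ 0.6339 -0.002  -0.1251]
[[-0.2, -0.9], [-0.3, -0.6], [0.4, 0.8], [0.3, -0.6], [-0.1, -1.2], [-0.2, 1.0], [-0.0, 2.8]]
both [ 0.636  -0.0051 -0.1169]
[[-0.6, 0.4], [-0.9, -0.0], [-0.5, 0.7], [-0.2, -0.1], [0.2, 1.6], [-0.8, -1.5], [-0.6, -1.2], [0.1, -0.8], [0.3, -2.2], [0.1, -2.8], [-0.5, 0.4], [0.2, 1.2]]
L big [ 0.4988 -0.0284] [-0.1336 -0.0392]
L small [ 0.5894 -0.0337] [-0.0429 -0.0339]
S big [0.5294 0.0433] [-0.1115  0.0356]
S small [0.588  0.0356] [-0.0524  0.0348]
L big s [ 0.497  -0.0258] [-0.1357 -0.0368]
L small s [ 0.586  -0.0281] [-0.047  -0.0287]
```

```bash
cat >> h.py <<'E'
C=np.array([.6372,-.0057,-.113]); TH=np.radians(20)
def tq(sgn=1,th=TH):
    d=np.array([np.cos(C[2]),np.sin(C[2]),0]);u=np.array([0,0,1.])
    x=sgn*(np.cos(th)*d+np.sin(th)*u);z=np.sin(th)*d-np.cos(th)*u
    q=R.from_matrix(np.c_[x,np.cross(z,x),z]).as_quat();return q[[3,0,1,2]]
def tp(xf,z,y=-.037): # xf: chute x of the fingers' leading edge
    return c2w(C,[[xf-.011*np.cos(TH),y,z]])[0]
E
python3 - <<'E'
from h import *
from cell import *
for s in(1,-1):
    q=tq(s)
    for xf,z in((-.19,.2),(-.19,.052),(.006,.052)): print(s,tp(xf,z).round(3),None if (j:=kin.solve_ik(tp(xf,z),q)) is None else np.round(j,2))
E
```

```text
1 [ 0.434 -0.02   0.2  ] [-0.25 -0.19 -0.74  0.68  0.05  3.01]
1 [ 0.434 -0.02   0.052] [-0.25  0.04 -1.02  0.17  0.05  3.01]
1 [ 0.629 -0.042  0.052] [-0.2   0.37 -0.56  0.29  0.03  3.06]
-1 [ 0.434 -0.02   0.2  ] [-0.25 -0.19 -0.74  0.68  0.05 -0.13]
-1 [ 0.434 -0.02   0.052] [-0.25  0.04 -1.02  0.17  0.05 -0.13]
-1 [ 0.629 -0.042  0.052] [-0.2   0.37 -0.56  0.29  0.03 -0.08]
```

Run:
```python
from h import *
from cell import *
q=tq(-1)
hand.move_gripper(0)
bot.move_ptp(tp(-.19,.2),q); bot.servo_line(tp(-.19,.058),q)
bot.servo_line(tp(-.19,.052),q,max_speed=.03)
s=status.state();print(s["time"],s["position"],tp(-.19,.052),s["force"],s["width"])
im=[]
for n,(x,y) in(("top",(260,150)),("side",(215,160))):
    im.append(cv2.resize(imaging.get_image(n)["color"][y:y+170,x:x+120,::-1],None,fx=3.3,fy=3.3,interpolation=cv2.INTER_CUBIC))
cv2.imwrite("pics/p1.png",np.hstack(im))
```

```text
4.2667 [ 0.4339222  -0.01986256  0.05199954] [ 0.43396896 -0.01987413  0.052     ] [ 0.21860237 -0.95254747 -1.25390835] -6.061641635303934e-05
```

View pics/p1.png

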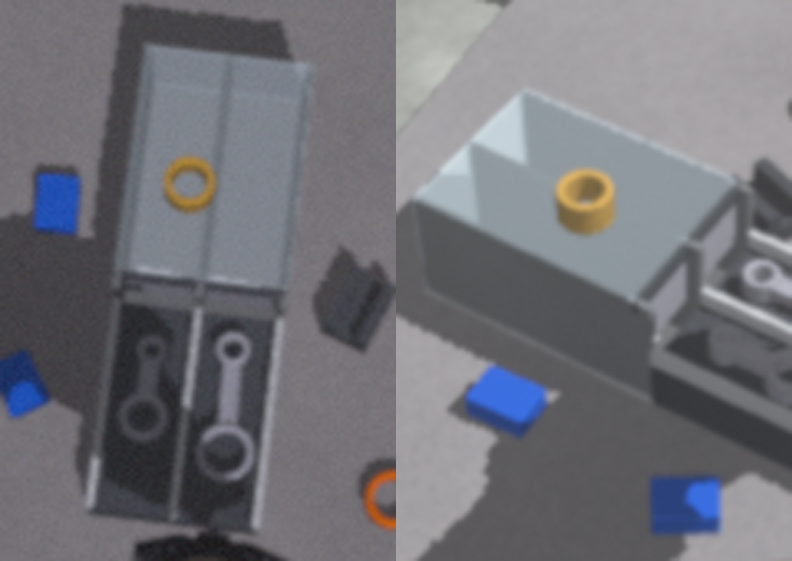

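The picture shows both rods undisturbed, at (230,400) and (145,385) in the left half. The gripper is at the right lane's mouth (210,545), behind the long rod. Next: push until the flap is open.

Run:
```python
from h import *
from cell import *
q=tq(-1)
for xf in(-.15,-.12,-.095):
    bot.servo_line(tp(xf,.052),q,max_speed=.05)
    s=status.state();print(xf,round(s["time"],2),s["force"].round(1))
im=[]
for n,(x,y) in(("top",(260,150)),("side",(255,170))):
    im.append(cv2.resize(imaging.get_image(n)["color"][y:y+170,x:x+120,::-1],None,fx=3.3,fy=3.3,interpolation=cv2.INTER_CUBIC))
cv2.imwrite("pics/p2.png",np.hstack(im))
```

```text
-0.15 5.32 [-0.7 -0.2  0. ]
-0.12 6.07 [-0.3  0.4  0.1]
-0.095 6.72 [-0.6 -0.2 -1.5]
```

View pics/p2.png

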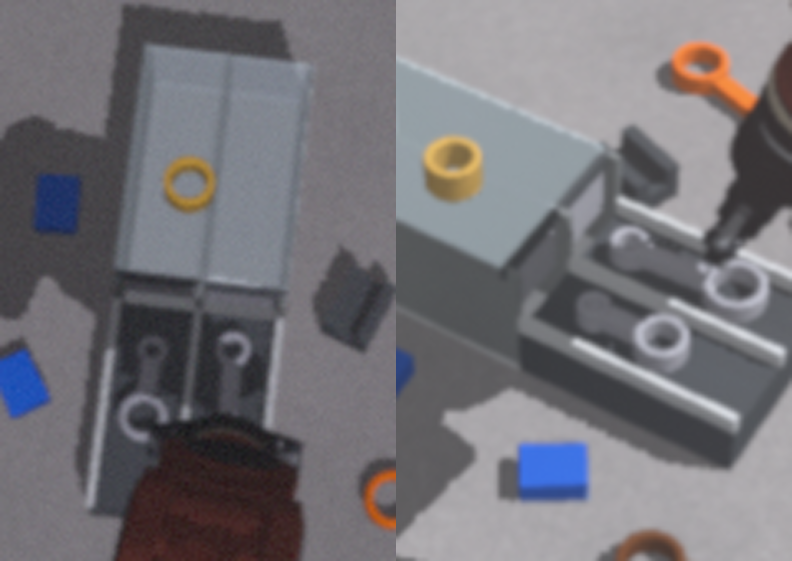

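The rod has not moved. The fingertips show at (722,250) in the side half, beyond or above the big eye (737,285). I'll project the reported TCP to see whether it matches the image.

Run:
```python
from h import *
from cell import *
s=status.state();S=imaging.get_image("side");T=imaging.get_image("top")
print(s["position"],s["tcp_rot"],tq(-1),s["width"],s["joint_pos"],w2c(C,s["position"]))
p=proj(S,[s["position"]])[0]
cr=lambda u,v,x0,y0,f:((u+.5-x0)*f-.5,(v+.5-y0)*f-.5)
print("tcp side",p,"top",proj(T,[s["position"]])[0])
a=S["color"][200:300,290:400,::-1];a=cv2.resize(a,None,fx=6,fy=6,interpolation=cv2.INTER_CUBIC)
def dot(P,col):
    u=cr(*proj(S,c2w(C,[P]))[0],290,200,6);cv2.circle(a,(int(u[0]),int(u[1])),4,col,-1)
dot([*w2c(C,s["position"]),s["position"][2]],(0,0,255))
dot([-.195,-.071,.06],(0,255,0));dot([-.195,0,.06],(0,255,0));dot([-.195,.071,.06],(0,255,0))
dot([-.195,.074,0],(255,255,0))
dot([-.133,-.037,.065],(0,255,255))
cv2.imwrite("pics/p3.png",a)
```

```text
[ 0.52791479 -0.03048688  0.05177864] [ 0.17306603  0.05562394  0.98328995 -0.00974722] [ 0.17337109  0.05561204  0.98323629 -0.0098059 ] -0.00013640235063110684 [-0.22128042  0.20935605 -0.80744297  0.20744543  0.03698463 -0.10178826] [-0.10579326 -0.03695176]
tcp side [346.73257194 253.85210914] top [328.68434557 277.44319875]
```

View pics/p3.png

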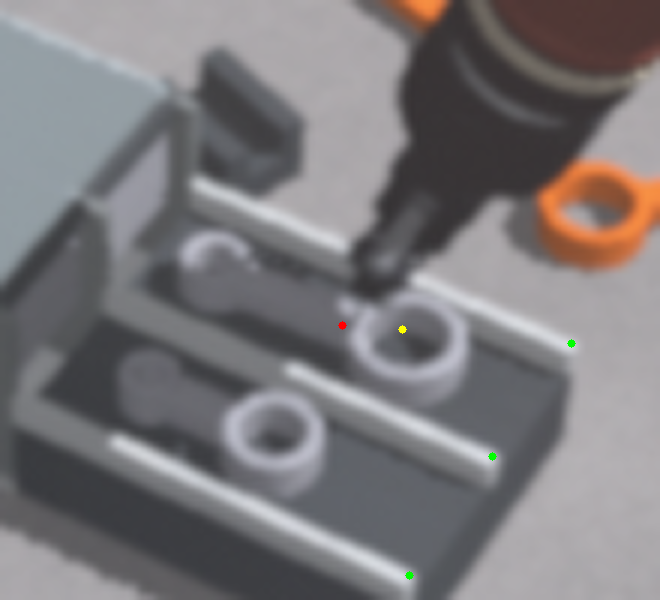

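Run:
```python
from h import *
from cell import *
from scipy.optimize import least_squares
S=imaging.get_image("side");s=status.state()
d=np.array([np.cos(C[2]),np.sin(C[2]),0]);zt=np.sin(TH)*d-np.cos(TH)*np.array([0,0,1])
for uv in((370,295),(380,300),(360,285)):
    uv=np.array([290+uv[0]/6,200+uv[1]/6])
    r=least_squares(lambda p:proj(S,c2w(C,[[p[0],-.037,p[1]]]))[0]-uv,[-.1,.06]).x
    P=c2w(C,[[r[0],-.037,r[1]]])[0]-s["position"]
    print(r.round(4),"along tool z",(P@zt).round(4),"fwd",(P@(np.cos(TH)*d+np.sin(TH)*np.array([0,0,1]))).round(4))
# predicted tool axis in crop
print([((proj(S,[s["position"]-k*zt])[0]-[290,200])*6).round(0).tolist() for k in(0,.02,.04,.073,.12)])
```

```text
[-0.1184  0.0764] along tool z -0.0274 fwd -0.0037
[-0.1231  0.0761] along tool z -0.0286 fwd -0.0083
[-0.1135  0.0797] along tool z -0.0288 fwd 0.002
[[340.0, 322.0], [357.0, 299.0], [374.0, 274.0], [402.0, 233.0], [445.0, 171.0]]
```

The visible tip sits about 25 mm short of the reported TCP, so the fingers passed over the rod. I'll back out along the same path and measure the offset against the clear bench.

Run:
```python
from h import *
from cell import *
q=tq(-1)
bot.servo_line(tp(-.23,.052),q,max_speed=.15)
S=imaging.get_image("side");s=status.state()
zt=R.from_quat(s["tcp_rot"][[1,2,3,0]]).as_matrix()[:,2]
a=cv2.resize(S["color"][190:310,300:460,::-1],None,fx=5,fy=5,interpolation=cv2.INTER_CUBIC)
for k in(0,.02,.04,.06,.08,.1):
    u=(proj(S,[s["position"]-k*zt])[0]+.5-[300,190])*5-.5
    cv2.circle(a,tuple(u.astype(int).tolist()),3,(0,0,255),-1)
print(s["time"],s["position"],s["force"],s["width"])
cv2.imwrite("pics/p4.png",a)
```

```text
8.0667 [ 0.39540299 -0.01566824  0.05237327] [1.0188071  0.36171517 0.69720352] 7.74324446677761e-05
```

View pics/p4.png

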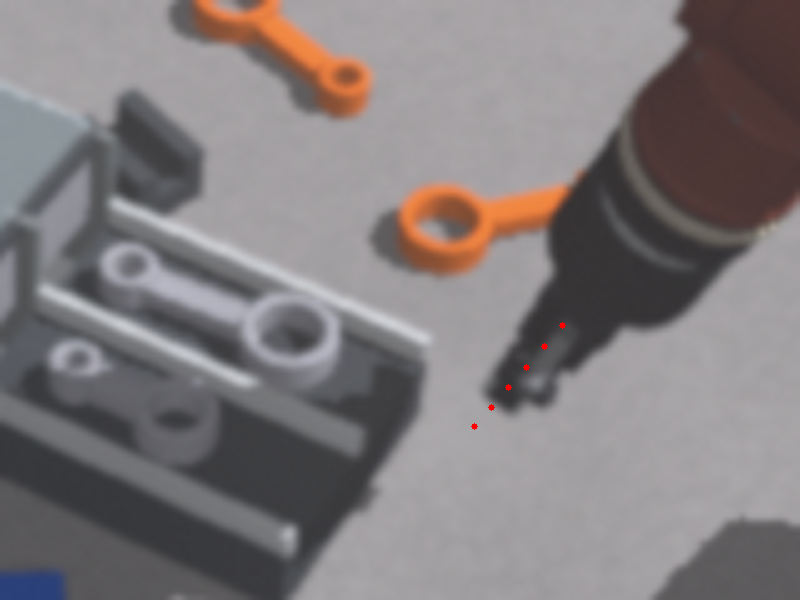

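The fingertip end at about (515,405) lies roughly 25 mm behind and above the predicted TCP dot (475,426). Rather than guess, I'll do a guarded touch on the bare bench in front of the mouth to get the actual tip height.

Run:
```python
from h import *
from cell import *
q=tq(-1)
bot.servo_line(tp(-.28,.052),q,max_speed=.15)
bot.servo_line(tp(-.28,.012),q,max_speed=.06)
bot.sleep(.1);f0=np.mean([status.state()["force"] for _ in range(3)],0);print(f0.round(2))
z=.012
try:
    while z>-.034:
        z-=.0015;bot.servo_line(tp(-.28,z),q,max_speed=.03)
        s=status.state();f=s["force"]-f0
        if f[2]>4: print("touch",z,s["position"],f.round(1));break
except bot.MotionError as e: print("err",z,e)
print(status.state()["time"],z,(status.state()["force"]-f0).round(1))
```

```text
[-0.64  0.06 -0.72]
err -0.007499999999999998 the arm cannot follow that straight line within its joint ranges
12.4667 -0.007499999999999998 [ 0.9  0.4 -0.4]
```

Confirmed: no contact at TCP z = -6 mm, so the real tips are well short of the reported TCP. Next I'll touch the deck at the lane mouth, which gives the height needed there directly.

Run:
```python
from h import *
from cell import *
q=tq(-1);X=-.165
bot.servo_line(tp(-.28,.055),q,max_speed=.2)
bot.servo_line(tp(X,.05),q,max_speed=.2)
bot.servo_line(tp(X,.038),q,max_speed=.06)
bot.sleep(.1);f0=np.mean([status.state()["force"] for _ in range(3)],0)
z=.038
try:
    while z>.008:
        z-=.002;bot.servo_line(tp(X,z),q,max_speed=.04)
        s=status.state();f=s["force"]-f0
        if np.abs(f).max()>3.5: print("touch",z,s["position"],f.round(1));break
except bot.MotionError as e: print("err",z,e)
s=status.state();print(s["time"],z,s["position"],tp(X,z),(s["force"]-f0).round(1))
S=imaging.get_image("side")
zt=R.from_quat(s["tcp_rot"][[1,2,3,0]]).as_matrix()[:,2]
a=cv2.resize(S["color"][190:310,290:450,::-1],None,fx=5,fy=5,interpolation=cv2.INTER_CUBIC)
for k in(0,.02,.04):
    u=(proj(S,[s["position"]-k*zt])[0]+.5-[290,190])*5-.5
    cv2.circle(a,tuple(u.astype(int).tolist()),3,(0,0,255),-1)
cv2.imwrite("pics/p5.png",a)
```

```text
touch 0.01399999999999998 [ 0.45941138 -0.02280691  0.01530205] [-16.2   1.8  39.8]
17.1 0.01399999999999998 [ 0.45941138 -0.02280691  0.01530205] [ 0.45880952 -0.02269313  0.014     ] [-16.2   1.8  39.8]
```

View pics/p5.png

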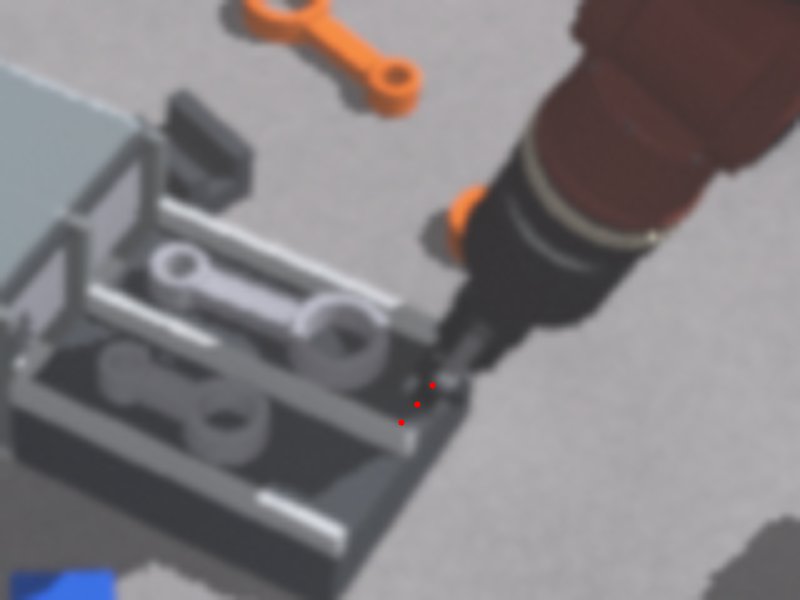

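The deck touch came at TCP z ≈ 0.0155. The lowest point of the tool is therefore about 30 mm above the reported TCP, and its front about 11 mm further back. The picture shows the fingers near (430,385) on the deck, with the long rod just ahead at (340,340). I'll push with the tips 4 mm above the deck and watch the force.

Run:
```python
from h import *
from cell import *
q=tq(-1);Z=.0195;O=.011
tiles=[]
def snap():
    for n,(x,y) in(("top",(275,150)),("side",(225,170))):
        tiles.append(cv2.resize(imaging.get_image(n)["color"][y:y+150,x:x+160 if n=="side" else x+100,::-1],None,fx=1.9,fy=1.9,interpolation=cv2.INTER_CUBIC))
bot.servo_line(tp(-.165,Z),q,max_speed=.05)
f0=status.state()["force"];print(f0.round(1))
for xa in(-.13,-.098,-.06,-.03,-.008,.005):
    bot.servo_line(tp(xa+O,Z),q,max_speed=.06)
    s=status.state();f=s["force"]-f0;print(xa,round(s["time"],2),f.round(1))
    if xa in(-.098,.005): snap()
    if np.abs(f).max()>20: print("STOP");break
h=[np.hstack(tiles[i:i+2]) for i in range(0,len(tiles),2)]
cv2.imwrite("pics/p6.png",np.vstack(h));print(np.vstack(h).shape)
```

```text
[ 0.3  0.4 -0.3]
-0.13 18.32 [-0.3 -0.8  0.3]
-0.098 19.01 [-0.4  0.2  1.1]
-0.06 19.89 [-0.3 -0.6 -0.3]
-0.03 20.54 [-1.5 -0.3 -1.4]
-0.008 21.06 [-1.2 -0.7 -0.3]
0.005 21.43 [-8.   2.  -2.6]
(570, 494, 3)
```

View pics/p6.png

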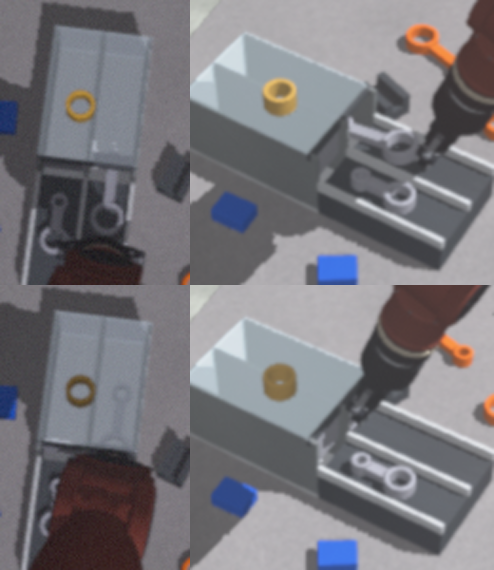

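The top row shows the rod pushing its flap open. The bottom row shows the rod inside the box through the cover, small eye at (122,393), with the short rod still in its lane. Next I'll compute whether the rear end is past the step.

Run:
```python
from h import *
from cell import *
T=imaging.get_image("top");s=status.state();print(s["time"],(s["force"]).round(1),w2c(C,s["position"]))
for uv in((122,393),(116,434)):
    px=[275+(uv[0]+.5)/1.9-.5,150+(uv[1]-285+.5)/1.9-.5]
    for z in(.025,.045): print(uv,z,w2c(C,ray(T,px,z)).round(4))
# local contrast profile along the right lane inside the box (floor rod top z=.025)
g=cv2.cvtColor(T["color"],cv2.COLOR_RGB2GRAY).astype(np.float32)
xs=np.arange(.02,.2,.006)
for yy in(-.022,-.0355,-.049):
    uv=proj(T,c2w(C,[[x,yy,.025] for x in xs])).astype(np.float32)
    print(yy,cv2.remap(g,uv[:,:1],uv[:,1:],1).ravel().round().astype(int).tolist())
```

```text
21.575 [-7.1  2.3 -3.7] [ 0.00370961 -0.03652804]
(122, 393) 0.025 [ 0.1122 -0.0426]
(122, 393) 0.045 [ 0.1066 -0.0424]
(116, 434) 0.025 [ 0.0458 -0.0408]
(116, 434) 0.045 [ 0.041  -0.0407]
-0.022 [67, 122, 126, 129, 134, 138, 138, 139, 139, 137, 138, 137, 137, 138, 138, 137, 138, 138, 139, 138, 137, 138, 139, 137, 139, 139, 138, 138, 140, 141, 141]
-0.0355 [71, 133, 138, 126, 126, 126, 129, 128, 130, 127, 131, 128, 129, 128, 125, 133, 127, 124, 132, 136, 137, 139, 137, 137, 140, 139, 139, 138, 138, 139, 139]
-0.049 [77, 155, 137, 123, 128, 131, 132, 132, 131, 131, 132, 130, 132, 128, 128, 130, 128, 126, 136, 138, 138, 138, 139, 138, 138, 139, 139, 138, 139, 141, 139]
```

Rod front end is at x ≈ 0.128, so its rear is at about -0.002, past the step at -0.012. The -8 N suggests the fingers are just touching the bar. I'll withdraw and re-measure numerically.

Run:
```python
from h import *
from cell import *
q=tq(-1);Z=.0195;O=.011
bot.servo_line(tp(-.03+O,Z),q,max_speed=.06);print(status.state()["force"].round(1))
bot.servo_line(tp(-.24+O,Z),q,max_speed=.15)
bot.servo_line(tp(-.24,.2),q,max_speed=.25)
j=status.state()["joint_pos"];bot.goto_joints([-1.303,0.291,-0.153,1.127,0,1.431])
T=imaging.get_image("top");S=imaging.get_image("side");s=status.state();print(s["time"],s["force"].round(1))
cv2.imwrite("pics/t7.png",T["color"][:,:,::-1]);cv2.imwrite("pics/s7.png",S["color"][:,:,::-1])
g=cv2.cvtColor(T["color"],cv2.COLOR_RGB2GRAY).astype(np.float32);g0=cv2.imread("pics/top0.png",0).astype(np.float32)
xs=np.arange(.02,.2,.006)
for yy in(-.0355,-.049):
    uv=proj(T,c2w(C,[[x,yy,.025] for x in xs])).astype(np.float32)
    print(yy,(cv2.remap(g,uv[:,:1],uv[:,1:],1)-cv2.remap(g0,uv[:,:1],uv[:,1:],1)).ravel().round().astype(int).tolist())
# same arm pose as at the start: scene differences against first pictures
for n,d,a in(("top",T,"pics/top0.png"),("side",S,"pics/side0.png")):
    df=cv2.absdiff(cv2.GaussianBlur(d["color"][:,:,::-1].copy(),(3,3),0),cv2.GaussianBlur(cv2.imread(a),(3,3),0)).max(2)
    m=cv2.morphologyEx((df>12).astype(np.uint8),cv2.MORPH_CLOSE,np.ones((3,3)))
    k,_,st,ce=cv2.connectedComponentsWithStats(m);print(n,[st[i].tolist() for i in range(1,k) if st[i,4]>5])
    for nm,y0 in(("flapL",.0355),("flapR",-.0355)): # flap face points, z .06-.085
        pts=proj(d,c2w(C,[[0,y0+dy,z] for dy in(-.015,0,.015) for z in(.06,.07,.08)]))
        print(n,nm,[int(df[int(round(v)),int(round(u))]) for u,v in pts])
```

```text
[ 1.4 -0.5  1.2]
26.6333 [ 0.2  0.3 -0.4]
-0.0355 [-2, 3, 0, -10, -12, -6, -9, -9, -11, -8, -8, -6, -5, -8, -9, -5, -6, -12, -1, 1, 2, 0, -1, -1, 0, -1, 1, 2, 1, 3, 1]
-0.049 [-1, 0, -2, -15, -7, -3, -6, -6, -8, -5, -5, -6, -6, -8, -10, -7, -7, -12, -3, 3, 2, 2, -1, 3, 4, 1, 0, 3, 0, 0, 2]
top [[338, 203, 4, 2, 6], [331, 225, 9, 7, 24], [329, 242, 10, 3, 23], [319, 250, 19, 47, 478], [433, 288, 52, 49, 879], [310, 300, 3, 4, 10], [408, 363, 3, 6, 8], [600, 367, 6, 3, 10], [542, 377, 5, 3, 13], [551, 376, 15, 4, 23], [504, 388, 12, 8, 56], [304, 412, 3, 4, 8]]
top flapL [1, 1, 2, 2, 2, 1, 2, 1, 1]
top flapR [4, 1, 1, 5, 2, 2, 1, 1, 3]
side [[407, 171, 41, 36, 666], [335, 206, 3, 5, 9], [319, 238, 50, 30, 713], [309, 242, 5, 5, 16], [364, 273, 5, 3, 10], [207, 284, 3, 3, 7], [256, 309, 3, 3, 7], [274, 319, 3, 3, 7]]
side flapL [1, 1, 1, 1, 0, 0, 0, 0, 0]
side flapR [1, 0, 0, 0, 0, 0, 0, 0, 0]
```

Run:
```python
from h import *
from cell import *
T=imaging.get_image("top");S=imaging.get_image("side")
for d,uv in((T,[334,243]),(S,[311,244])):
    for z in(.025,.045,.06): print(uv,z,w2c(C,ray(d,uv,z)).round(4))
print(proj(T,c2w(C,[[0,-.0355,.048],[0,-.0355,.095],[-.012,-.0355,.045]])).round(1).tolist())
a=cv2.imread("pics/top0.png",0)[236:250,334];b=cv2.imread("pics/t7.png",0)[236:250,334];print(a.tolist(),b.tolist())
```

```text
[334, 243] 0.025 [ 0.001  -0.0406]
[334, 243] 0.045 [-0.0033 -0.0405]
[334, 243] 0.06 [-0.0065 -0.0404]
[311, 244] 0.025 [ 0.0008 -0.04  ]
[311, 244] 0.045 [-0.0087 -0.0242]
[311, 244] 0.06 [-0.0158 -0.0123]
[[332.4, 241.5], [332.9, 238.0], [331.9, 245.7]]
[92, 60, 46, 49, 59, 70, 83, 93, 95, 86, 65, 44, 47, 41] [90, 57, 45, 52, 59, 61, 69, 73, 71, 77, 64, 47, 46, 48]
```

Both cameras place the newly visible patch at (0.001, -0.040, z = 0.025). That is the rod's rear end lying on the floor, seen under the shut flap. Handing in.

```bash
python3 -c "
from cell import *
print(job.hand_in())"
```

```text
the job is handed in; nothing more can be done
None
```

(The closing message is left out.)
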